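Take the lock-out clip off the analyser's battery isolator and switch it on

ROBOT

A 6-joint arm with a two-finger parallel gripper is mounted at the origin on the work surface. World frame = base frame: x ahead of the robot, y to its left, z up, the work surface at z = 0. Lengths are in m, angles in rad, forces in N, time in s.
With the tool pointing down it reaches from about 0.35 to 1 m from the base axis. Payload 7.1 kg.
Tool frame: the origin (TCP) lies between the finger pads; the fingertips stand 22 mm ahead of it and the grasp point (between the pads) lies 3 mm ahead of it; x points along the fingers, y is the direction in which the jaws open and shut, and the axes are right-handed (so a half turn about x gives the same grasp; the last joint's range is limited). The gripper opens to 85 mm and grips with 20 to 120 N. Pads are 22 mm wide; open, the fingers measure 114 mm over their backs; the gripper's body (76 mm by 85 mm) begins 54 mm behind the grasp point. The pads swing forward as they close: fully open they stand 13 mm farther back than shut.
Start: joints at [1.195, 0.423, 1.63, -0, 1.089, -0.019], TCP at [0.218, 0.586, 0.253] pointing down, gripper open.
Joint ranges: [-3, 3], [-0.9, 2.11], [0.09, 2.58], [-1.31, 4.45], [0.11, 2.69], [-2.54, 2.54]. Speed limits (rad/s): [2.39, 2.39, 3.01, 3.14, 3.14, 3.14].

INTERFACE

Orientations are given as a rotation vector (axis times angle).
In Python, from rig import manip gives the robot as it stands. The module is installed in compiled form; this text tells all that it offers. Calls block until the motion is done:
- manip.move_to(position, orientation): joint-space move of the TCP to a pose.
- manip.servo_line(position, orientation=None, rate=0.15): straight line of the TCP; orientation=None keeps the orientation; rate is the mean speed in m/s.
- manip.set_joints(angles): joint-space move.
- manip.command_gripper(opening, f_grip=None): finger opening in m; f_grip is the grip in N (None keeps the last); returns when the fingers have stopped.
- manip.hold(seconds).
- manip.solve_ik(position, orientation): joint angles nearest the present ones, or None.
- manip.camera(name): name is "side" or "top"; returns a dict with "image" (480x640x3 uint8, red, green, blue), "fx", "fy", "cx", "cy" (pixels), "k1" (the pictures are not rectified: a ray, as slopes to the right and down, at radius r is drawn at 1 + k1 r^2 times it, then the intrinsics apply), "cam_to_world" (4x4, takes a point from camera to world coordinates). Camera axes: x right, y down, z forward; pixel columns grow to the right and rows downward; lengths in m; the calibration is good to about 2 mm. A picture is of the moment at which its call begins. There is no depth.
A pose or a line that the arm cannot do raises manip.IKError and nothing moves.
- manip.sign_off(): hands the job in, once; it reports no verdict.
Readings, each from a call of its own:
- manip.get_time(): time.
- manip.get_joint_positions(): joint angles.
- manip.get_joint_vel(): joint speeds.
- manip.get_tau(): joint torques, N m.
- manip.get_position(): TCP position.
- manip.get_ee_rot(): TCP orientation.
- manip.get_contact_force(): force on the tool from outside, world axes, zero at the start.
- manip.get_torque(): the same for the moment, N m.
- manip.get_width(): finger opening in m.
Only numpy, scipy, OpenCV 4.12 (cv2) and the standard library are available. Lean on these libraries where they do the work, as an engineer would, in place of code of your own. Each camera call takes 0.05 s, during which the arm holds its last target.

TASK

Put the analyser's battery isolator back in service: take the red lock-out clip off the sloped panel and set it down flat, the right way up, in the blue tray (set it down, do not drop it). Then throw the yellow-handled toggle up the slope, over its centre, until it clicks over to the on (green dot) side and stays there, and leave everything alone. Do not knock over or shift the tube rack, the amber bottle or the white jar.

Things in the scene. Friction and masses are not known exactly. Their poses are not given: they have to be found in the camera images.
- console: White isolator console, 200 long (x) x 150 wide (y), fixed. Origin on the bench straight under the lever's pivot; x points level into the console (mostly to the robot's left, yaw 0.9 to 1.4), z up. Its solid front wedge carries a grey panel that slopes up in +x at 35 deg from level, so it faces up and to the robot's right; behind (x 80 to 130) it is 146 high. A red dot marks off low on the panel, a green dot marks on high up.
- pivot (a point): Lever pivot, on the panel surface, 90 above the console's origin. The point's axes are the panel axes: u (its x) up the slope, (0.819, 0, 0.574) in console axes; y; n (its z) out of the panel, (-0.574, 0, 0.819). The panel runs u -85 to +98. A steel ledge at u -48 to -36, 10 high, stops the clip sliding down. Red dot at u -62, green dot at u +66.
- visor_edge (a point): Middle of the near lower edge of the clear blue splash visor, a level plate 5 thick and 150 wide: console x -5 to +125, underside 234.5 above the bench, on two 12 mm square posts at x 115, y +-69. A gripper pointing straight down does not fit under or beside it at the panel: lean it back along n, about 35 deg from vertical.
- lever (a joint): Toggle hinge (along console y), rad. 0 = off, leaning 0.42 from n down the slope; 0.84 = on, leaning 0.42 up the slope. Bistable: a spring drives it to the nearer stop, about 0.42 N m at the stops (5 N at the handle to start it), none at the centre (0.42), beyond which it snaps over by itself. Starts at 0. The clip blocks it at about 0.25.
- lever_bar (a point): Centre of the yellow handle bar, radius 9, 36 long along console y, 80 from the pivot on a steel stem of radius 6. At off it lies at u -33, n 73; at on at u +33, n 73.
- clip: Loose red U-shaped clip, about 100 g, 76 wide. Origin on its underside plane below the grip fin, z up from it. Two arms, x -48 to 11.5, y +-(24 to 38), 20 high; on them a bridge, x +-11.5, z 20 to 33; on it a fin 12 (x) by 30 (y: grasp across this), z 33 to 69. Starts flat on the panel, origin at u 12, axes along u, y, n, an arm each side of the lever; comes off along n.
- clip_middle (a point): Middle of the clip's underside, 19 from its origin towards the arms.
- tray: Blue open tray, fixed to the bench, outside 160 (x) x 140 (y) x 20 high, walls and floor 5 thick. Origin at the centre of its underside; inner floor 5 above it. It lies to the left or right of the console.
- rack: White tube rack with capped tubes, loose, 130 (x) x 90 (y) x 92 high. Origin at the centre of its underside. Leave alone.
- amber: Amber bottle, loose, 64 diameter, 150 high, beyond the console, left or right. Origin at the centre of its underside. Leave alone.
- jar: White jar with blue cap, loose, 70 diameter, 100 high, beyond the console, left or right. Origin at the centre of its underside. Leave alone.
Not all that is in view belongs to the job. What is shaped like the tray but brown or turquoise is not meant.

How it is judged:
On the way, in this order (a step that is already met when the one before it is completed fails the run):
1. the clip lies flat in the tray, let go, with the lever still off (horizontal distance between clip_middle and tray below 0.06 m and z of clip in the frame of tray below 0.012 m and angle between clip's own z axis and vertical below 0.15 rad and contact force between the fingers and clip below 0.5 N and linear speed of clip below 0.03 m/s and value of joint lever below 0.2 rad), for 0.2 s.
2. the lever has snapped over to on (value of joint lever above 0.78 rad), for 0.2 s.
At the end, for the whole second after the job is handed in: The lever rests at on (joint above 0.78 rad), and the clip lies still and flat (within 0.15 rad) the right way up on the tray's floor (underside less than 12 mm above the tray's underside, its middle within 60 mm of the tray's centre), released (value of joint lever above 0.78 rad and velocity of joint lever below 0.1 rad/s and horizontal distance between clip_middle and tray below 0.06 m and z of clip in the frame of tray below 0.012 m and angle between clip's own z axis and vertical below 0.15 rad and contact force between the fingers and clip below 0.5 N and linear speed of clip below 0.03 m/s); the robot touches nothing.
It fails at once if the tube rack is shifted by more than 20 mm or tipped by more than 0.3 rad (distance of rack from where it was at the start of the episode above 0.02 m or angle between rack's own z axis and vertical above 0.3 rad).
It fails at once if the amber bottle is shifted by more than 20 mm or tipped by more than 0.3 rad (distance of amber from where it was at the start of the episode above 0.02 m or angle between amber's own z axis and vertical above 0.3 rad).
It fails at once if the white jar is shifted by more than 20 mm or tipped by more than 0.3 rad (distance of jar from where it was at the start of the episode above 0.02 m or angle between jar's own z axis and vertical above 0.3 rad).
It fails at once if the clip is dropped or thrown (faster than 0.7 m/s while not in the fingers) (linear speed of clip above 0.7 m/s and contact force between the fingers and clip below 0.1 N).
It also fails if it takes over 72 s, if anything falls off the work surface, if the arm or the gripper's body presses on something with over 40 N, if the wrist force passes 120 N, or if a joint passes its speed limit or range.

## Working session

There is one attempt and no reset: what is moved stays moved. The work goes in short steps, each a Python script; the robot and the scene stay as the last script left them, time stands still between calls to the robot, and variables do not carry over. Pictures are saved under pics/ and viewed, and the job is handed in when it is done.

```bash
mkdir -p pics; ls; cat > h.py <<'E'
from rig import manip
import numpy as np, cv2
def snap(n,f):
    c=manip.camera(n); cv2.imwrite(f,c["image"][:,:,::-1]); np.savez(f+'.npz',**c); return c
E
python3 - <<'E'
from h import *
for n in("side","top"):
    c=snap(n,f"pics/{n}0.png"); print(n,c['fx'],c['fy'],c['cx'],c['cy'],c['k1']); print(np.round(c['cam_to_world'],4))
print(manip.get_time(),manip.get_position(),manip.get_ee_rot(),manip.get_width())
E
```

```text
pics
side 544.8111521800205 544.8111521800205 321.27850031503993 243.64935255668033 -0.08897623070128896
[[ 0.9835  0.1663 -0.0715  0.6125]
 [ 0.1809 -0.9163  0.3574 -0.4762]
 [-0.0061 -0.3644 -0.9312  1.4523]
 [ 0.      0.      0.      1.    ]]
top 586.9795851565538 586.9795851565538 313.6686644840369 231.0500779170982 0.05741312664338328
[[ 0.0125 -0.9846  0.1746  0.232 ]
 [-0.9999 -0.0143 -0.0091 -0.0043]
 [ 0.0115 -0.1745 -0.9846  1.6379]
 [ 0.      0.      0.      1.    ]]
0.1 [0.21812596 0.58521006 0.25261786] [ 0.27890246  1.55286046 -0.28105698] 0.08531963976469296
```

View pics/side0.png

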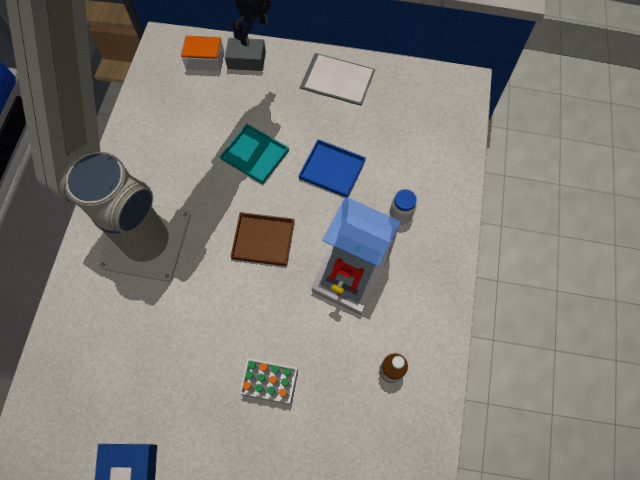

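View pics/top0.png

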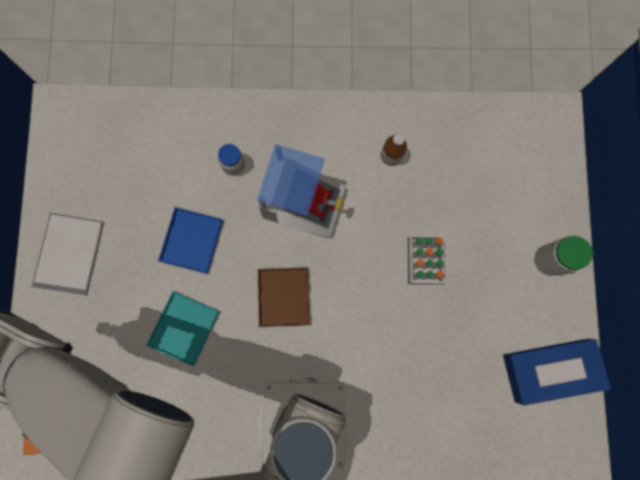

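```bash
cat >> h.py <<'E'
def load(f): return dict(np.load(f+'.npz'))
def K(c): return np.array([[c['fx'],0,c['cx']],[0,c['fy'],c['cy']],[0,0,1.]])
def ray(c,uv):
    p=cv2.undistortPoints(np.array(uv,float).reshape(-1,1,2),K(c),np.array([float(c['k1']),0,0,0])).reshape(-1,2)
    T=c['cam_to_world']; d=np.c_[p,np.ones(len(p))]@T[:3,:3].T
    return T[:3,3],d/np.linalg.norm(d,axis=1)[:,None]
def onz(c,uv,z):
    o,d=ray(c,uv); return o+d*((z-o[2])/d[:,2])[:,None]
def tri(c1,uv1,c2,uv2):
    o1,d1=ray(c1,[uv1]);o2,d2=ray(c2,[uv2]);d1=d1[0];d2=d2[0]
    s=np.linalg.lstsq(np.c_[d1,-d2],o2-o1,rcond=None)[0]
    a=o1+s[0]*d1;b=o2+s[1]*d2
    return (a+b)/2,np.linalg.norm(a-b)
def proj(c,P):
    T=np.linalg.inv(c['cam_to_world']); r=cv2.Rodrigues(T[:3,:3])[0]
    return cv2.projectPoints(np.array(P,float).reshape(-1,1,3),r,T[:3,3],K(c),np.array([float(c['k1']),0,0,0]))[0].reshape(-1,2)
E
python3 - <<'E'
from h import *
s=load('pics/side0.png');t=load('pics/top0.png')
cv2.imwrite('pics/s_crop.png',cv2.resize(s['image'][180:320,295:435,::-1],None,fx=4.2,fy=4.2,interpolation=cv2.INTER_CUBIC))
cv2.imwrite('pics/t_crop.png',cv2.resize(t['image'][135:245,245:365,::-1],None,fx=5,fy=5,interpolation=cv2.INTER_CUBIC))
def mask(im,f):
    h=cv2.cvtColor(im,cv2.COLOR_RGB2HSV).astype(int); m=f(h[...,0],h[...,1],h[...,2]).astype(np.uint8)
    n,l,st,ce=cv2.connectedComponentsWithStats(m); 
    return m,l,st,ce
for nm,c in(('s',s),('t',t)):
    for col,f in(('yellow',lambda h,S,v:(h>20)&(h<33)&(S>150)&(v>110)),('red',lambda h,S,v:((h<6)|(h>174))&(S>170)&(v>70)),('blue',lambda h,S,v:(h>105)&(h<118)&(S>170)&(v>60)),('green',lambda h,S,v:(h>50)&(h<75)&(S>120)&(v>60)),('amber',lambda h,S,v:(h>5)&(h<20)&(S>120)&(v>30))):
        m,l,st,ce=mask(c['image'],f)
        for i in range(1,len(st)):
            if st[i,4]>5: 
                r=cv2.minAreaRect(np.argwhere(l==i)[:,::-1].astype(np.float32))
                print(nm,col,st[i],np.round(ce[i],1), [np.round(v,1) for v in r] if st[i,4]>200 else '')
E
```

```text
s yellow [331 285  13   8  70] [337.  288.5] 
s red [329 258  35  33 442] [346.4 272. ] [array([345.7, 273.6]), array([30. , 22.8]), np.float64(24.6)]
s blue [  0  62  15  47 404] [ 4.8 83. ] [array([ 7., 85.]), array([46., 14.]), np.float64(90.0)]
s blue [ 299  140   66   58 2242] [331.7 168. ] [array([331.5, 167.6]), array([54.4, 43.5]), np.float64(22.4)]
s blue [395 190  21  21 343] [404.9 200. ] [array([405., 200.]), array([20., 20.]), np.float64(90.0)]
s blue [  95  444   55   36 1519] [122.6 459.9] [array([122. , 461.5]), array([35., 54.]), np.float64(90.0)]
s green [248 361   8   8  45] [251.5 364.6] 
s green [272 366   7   7  43] [274.9 369. ] 
s green [283 368   8   8  46] [286.8 371.3] 
s green [246 371   7   8  46] [248.8 374.8] 
s green [257 374   8   7  43] [260.7 377.3] 
s green [281 379   8   7  44] [284.6 381.9] 
s green [255 384   8   8  45] [258.5 387.7] 
s green [267 387   8   7  44] [270.3 390. ] 
s amber [  89   25   51   37 1340] [115.1  42. ] [array([113.1,  43.2]), array([51. , 33.6]), np.float64(6.3)]
s amber [181  36  40  23 784] [200.8  46.8] [array([200.5,
[... 1177 characters left out ...]
 249   5   5  18] [419.4 251.4] 
t green [437 249   5   6  20] [438.8 251.7] 
t green [427 261   5   4  15] [429.3 262.7] 
t green [437 261   5   5  19] [439.2 263.2] 
t green [418 272   5   4  18] [420.  273.7] 
t green [428 272   5   5  17] [429.6 274. ] 
t amber [385 137  21  21 255] [393.9 148.9] [array([394. , 148.4]), array([20.3, 17.2]), np.float64(28.3)]
t amber [436 238   7   7  37] [438.8 240.8] 
t amber [426 248   7   7  41] [429.1 251.2] 
t amber [417 259   7   7  36] [419.8 262.5] 
t amber [ 259  269   50   57 2671] [283.3 296.7] [array([283.4, 296.7]), array([55.6, 48.2]), np.float64(88.5)]
t amber [436 271   8   7  41] [439.7 274.1] 
t amber [ 24 437  16  18 161] [ 29.1 447.2]
```

View pics/s_crop.png

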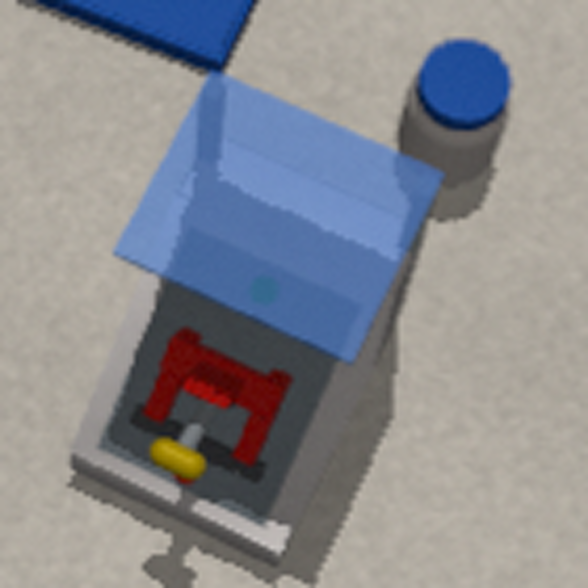

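View pics/t_crop.png

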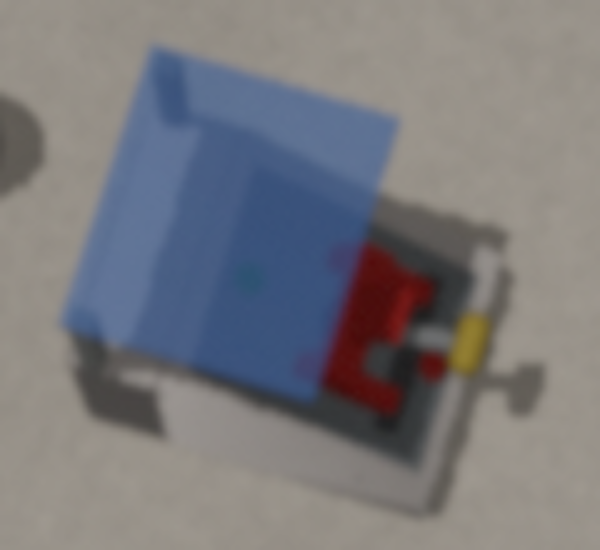

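```bash
python3 - <<'E'
from h import *
s=load('pics/side0.png');t=load('pics/top0.png')
S=(np.array([(215,72),(441,175),(353,360),(115,252)])+.5)/4.2-.5+[295,180]
T=(np.array([(63,325),(153,45),(398,118),(315,402)])+.5)/5-.5+[245,135]
# S order: back-left(TL) , back-right, near-right, near-left ; find matching via onz
A=onz(s,S,.2395);B=onz(t,T,.2395);print(A.round(4));print(B.round(4))
for P in(A,B): print([np.linalg.norm(P[i]-P[(i+1)%4]).round(4) for i in range(4)],P.mean(0))
for i in range(4): print(tri(s,S[i],t,T[np.argmin(np.linalg.norm(B-A[i],axis=1))]))
print('bar',tri(s,(337,288.5),t,(338.4,203.4)))
# base front corners z? tray
im={}
for n,c,(x0,y0,x1,y1) in(('s',s,(290,130,375,205)),('t',t,(150,200,230,280))):
    h=cv2.cvtColor(c['image'],cv2.COLOR_RGB2HSV).astype(int)
    m=((h[...,0]>103)&(h[...,0]<120)&(h[...,1]>140)).astype(np.uint8)
    mm=np.zeros_like(m);mm[y0:y1,x0:x1]=m[y0:y1,x0:x1]
    if n=='s':
        _,l,st,_=cv2.connectedComponentsWithStats(mm); mm=(l==1+np.argmax(st[1:,4])).astype(np.uint8)
    cn=max(cv2.findContours(mm,cv2.RETR_EXTERNAL,cv2.CHAIN_APPROX_NONE)[0],key=cv2.contourArea)
    P=onz(c,cn.reshape(-1,2),.02)[:,:2]
    r=cv2.minAreaRect((P*1000).astype(np.float32));print(n,r, cv2.boxPoints(r).round(0).tolist())
# obstacles
print('jar cap',tri(s,(404.9,200),t,(229.1,154.8)),'amber?',onz(s,[(396,362)],.14))
print('cap top z',onz(s,[(404.9,200)],.1),onz(t,[(229.1,154.8)],.1))
E
```

```text
[[ 5.566e-01  1.226e-01  2.395e-01]
 [ 6.963e-01  8.070e-02  2.395e-01]
 [ 6.623e-01 -4.060e-02  2.395e-01]
 [ 5.192e-01 -3.000e-04  2.395e-01]]
[[ 0.5559  0.1214  0.2395]
 [ 0.6989  0.0809  0.2395]
 [ 0.6633 -0.041   0.2395]
 [ 0.5195 -0.002   0.2395]]
[np.float64(0.1459), np.float64(0.1259), np.float64(0.1486), np.float64(0.1285)] [0.60856938 0.04063056 0.2395    ]
[np.float64(0.1486), np.float64(0.127), np.float64(0.1491), np.float64(0.1287)] [0.60939759 0.03981239 0.2395    ]
(array([0.55614926, 0.12163083, 0.24075597]), np.float64(0.0011863085981972004))
(array([0.69695483, 0.08010777, 0.24234473]), np.float64(0.002146826692231323))
(array([ 0.66241846, -0.04112659,  0.24159919]), np.float64(0.000612994644788254))
(array([ 0.51912302, -0.00178531,  0.24274689]), np.float64(0.0007928531785261023))
bar (array([ 0.57265797, -0.08250089,  0.13518091]), np.float64(0.001155915826023587))
s ((489.0657958984375, 319.2362976074219), (147.11886596679688, 160.646484375), 76.12969207763672) [[393.0, 267.0], [549.0, 229.0], [585.0, 371.0], [429.0, 410.0]]
t ((489.5813903808594, 321.8998107910156), (135.45639038085938, 151.9837646484375), 76.20330810546875) [[400.0, 274.0], [547.0, 238.0], [580.0, 370.0], [432.0, 406.0]]
jar cap (array([0.71283372, 0.21402189, 0.09464658]), np.float64(0.0008741310294817189)) amber? [[ 0.74288662 -0.24000536  0.14      ]]
cap top z [[0.71208206 0.21100457 0.1       ]] [[0.71155528 0.2135091  0.1       ]]
```

```bash
cat >> h.py <<'E'
from scipy.spatial.transform import Rotation as Ro
YAW=1.295; O=np.array([0.5927,-0.0175,0.])
X=np.array([np.cos(YAW),np.sin(YAW),0]);Y=np.array([-np.sin(YAW),np.cos(YAW),0]);Z=np.array([0,0,1.])
c35,s35=np.cos(np.radians(35)),np.sin(np.radians(35))
U=c35*X+s35*Z; N=-s35*X+c35*Z; PV=O+[0,0,.09]
def pan(u,y,n): return PV+(U*u+Y*y+N*n)/1000.
def rv(tx,ty):
    tx=tx/np.linalg.norm(tx); ty=ty-tx*(ty@tx); ty/=np.linalg.norm(ty)
    return Ro.from_matrix(np.c_[tx,ty,np.cross(tx,ty)]).as_rotvec()
TR=np.array([.489,.3205,0])
E
python3 - <<'E'
from h import *
s=load('pics/side0.png');t=load('pics/top0.png')
for n,c,f,o,nm in((0,s,4.2,(295,180),'s'),(1,t,5,(245,135),'t')):
    im=cv2.imread(f'pics/{nm}_crop.png')
    def d(P,col):
        for q in (proj(c,P)-o+.5)*f-.5: cv2.circle(im,tuple(int(v) for v in q),3,col,-1)
    d([pan(12+a,b,69) for a in(-6,6) for b in(-15,15)],(255,255,0))
    d([pan(12+a,b,20) for a in(-48,) for b in(-38,-24,24,38)],(0,255,0))
    d([pan(23.5,b,33) for b in(-38,38)],(255,0,255))
    d([pan(-33,b,73) for b in(-18,0,18)],(255,255,255)); d([pan(66,0,0)],(0,0,0))
    cv2.imwrite(f'pics/{nm}_chk.png',im)
print('rack',onz(s,[(270,378)],.09),onz(t,[(429,257)],.09))
q0=manip.get_joint_positions()
for sg in(1,-1):
    r=rv(-N,sg*Y)
    for P in(pan(12,0,190),pan(12,0,59),pan(-65,0,84),pan(-10,0,84)):
        q=manip.solve_ik(P,r); print(sg,P.round(3),None if q is None else np.round(q,2))
    for a in range(0,360,30):
        ty=np.array([np.cos(np.radians(a)),np.sin(np.radians(a)),0]); q=manip.solve_ik([.489,.32,.1],rv(-Z,ty))
        if sg==1: print(a,None if q is None else np.round(q,2))
E
```

```text
rack [[ 0.44785789 -0.32564023  0.09      ]] [[ 0.44097728 -0.32599235  0.09      ]]
1 [ 0.566 -0.113  0.253] None
1 [ 0.586 -0.041  0.145] [-0.36  0.58  1.83  0.77  0.96  2.53]
1 [ 0.565 -0.115  0.122] [-0.5   0.63  1.81  0.73  1.    2.43]
1 [ 0.577 -0.072  0.153] [-0.42  0.57  1.82  0.74  1.    2.51]
0 [ 0.56  0.58  1.81 -0.    0.76  0.56]
30 [0.56 0.58 1.81 0.   0.76 0.04]
60 [ 0.56  0.58  1.81 -0.    0.76 -0.49]
90 [ 0.56  0.58  1.81 -0.    0.76 -1.01]
120 [ 0.56  0.58  1.81 -0.    0.76 -1.54]
150 [ 0.56  0.58  1.81 -0.    0.76 -2.06]
180 None
210 None
240 None
270 [ 0.56  0.58  1.81 -0.    0.76  2.13]
300 [ 0.56  0.58  1.81 -0.    0.76  1.61]
330 [0.56 0.58 1.81 0.   0.76 1.08]
-1 [ 0.566 -0.113  0.253] [-0.49  0.43  1.76  0.65  1.19 -0.54]
-1 [ 0.586 -0.041  0.145] [-0.36  0.58  1.83  0.77  0.96 -0.61]
-1 [ 0.565 -0.115  0.122] [-0.5   0.63  1.81  0.73  1.   -0.72]
-1 [ 0.577 -0.072  0.153] [-0.42  0.57  1.82  0.74  1.   -0.63]
```

View pics/s_chk.png

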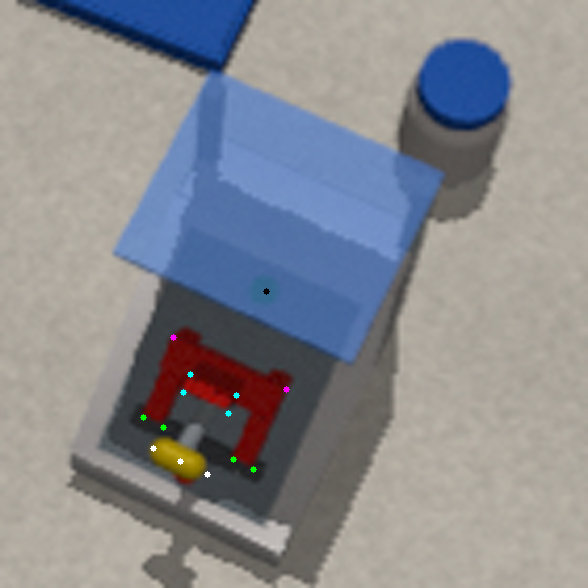

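View pics/t_chk.png

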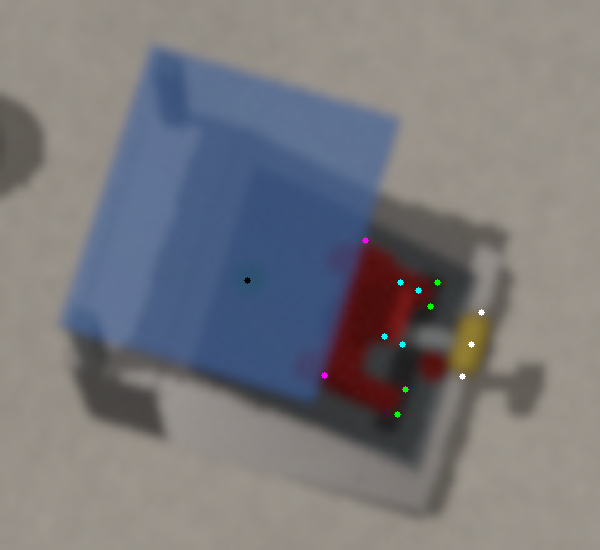

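```bash
python3 - <<'E'
from h import *
r=rv(-N,-Y)
manip.command_gripper(.07,60)
p=manip.get_position()
q1=np.array(manip.get_joint_positions())
for P in(pan(12,0,350),pan(0,0,280)): print(P.round(3),manip.solve_ik(P,r))
print(manip.solve_ik([.35,.45,.5],rv(-Z,-Y)))
manip.servo_line([p[0]+.05,p[1],.45],rate=.25)
manip.move_to(pan(12,0,350),r)
manip.servo_line(pan(12,0,150),r,rate=.2)
print(manip.get_position()-pan(12,0,150),manip.get_time())
snap('side','pics/s1.png');snap('top','pics/t1.png')
a=cv2.imread('pics/s1.png')[170:330,270:450];b=cv2.imread('pics/t1.png')[120:280,230:390]
cv2.imwrite('pics/c1.png',np.hstack([cv2.resize(a,(400,355)),cv2.resize(b,(355,355))]))
print(manip.get_contact_force())
E
```

```text
[ 0.541 -0.201  0.384] [-0.63985119  0.32387252  1.58535612  0.56768159  1.49139374 -0.48593073]
[ 0.549 -0.172  0.319] [-0.59269144  0.37151833  1.6704785   0.59169381  1.35656068 -0.52271732]
[ 8.88877661e-01  1.55435223e-01  1.44059803e+00 -4.44089210e-16
  1.54555940e+00  1.16467399e+00]
[ 0.0005215  -0.00051968  0.00084273] 5.4417
[ 0.43673092  0.5303174  -0.29576601]
```

View pics/c1.png

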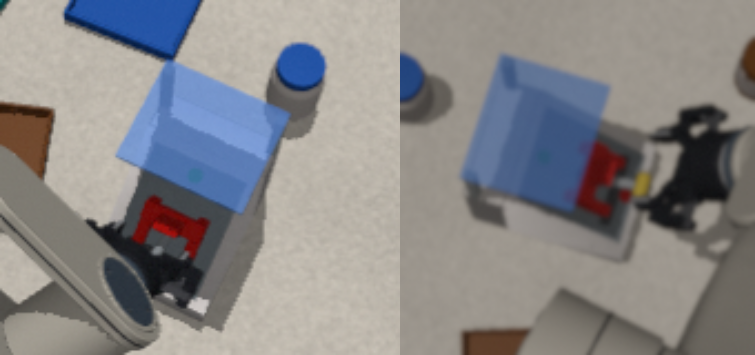

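```bash
python3 - <<'E'
from h import *
r=rv(-N,-Y)
manip.servo_line(pan(12,0,100),r,rate=.12); print(manip.get_contact_force().round(2))
manip.servo_line(pan(12,0,60),r,rate=.06); print(manip.get_contact_force().round(2))
snap('side','pics/s2.png');snap('top','pics/t2.png')
a=cv2.imread('pics/s2.png')[170:330,270:450];b=cv2.imread('pics/t2.png')[120:280,230:390]
cv2.imwrite('pics/c2.png',np.hstack([cv2.resize(a,(400,355)),cv2.resize(b,(355,355))]))
print(manip.get_position()-pan(12,0,60),manip.get_time())
manip.command_gripper(0.02,60); print(manip.get_width(),manip.get_contact_force().round(2),manip.get_torque().round(2))
E
```

```text
[-1.05 -0.64  1.14]
[ 0.27  0.82 -0.25]
[ 0.00019701 -0.00019097  0.00027982] 7.025
0.029003684705288836 [-1.24 -1.98  4.53] [-0.24  0.13  0.06]
```

View pics/c2.png

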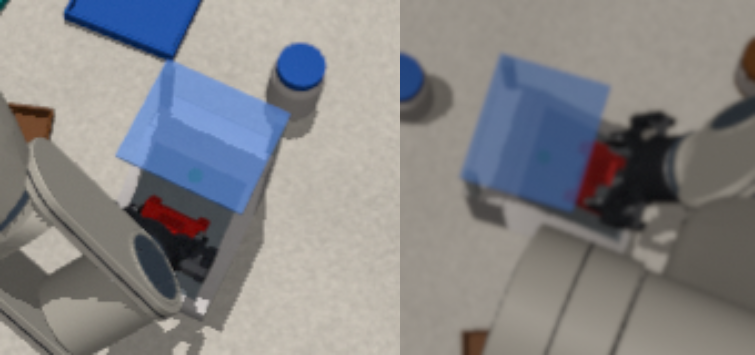

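```bash
python3 - <<'E'
from h import *
r=rv(-N,-Y)
manip.servo_line(pan(12,0,100),r,rate=.08); print(manip.get_contact_force().round(2),manip.get_width())
manip.servo_line(pan(12,0,170),r,rate=.15)
manip.servo_line(pan(12,0,350),r,rate=.2); print(manip.get_contact_force().round(2),manip.get_width())
a=np.radians(-13.7); ty=np.array([np.cos(a),np.sin(a),0]); tz=np.cross(-Z,ty); r2=rv(-Z,ty)
P=TR-.019*tz; print(P)
manip.move_to([P[0],P[1],.40],r2)
manip.servo_line([P[0],P[1],.16],r2,rate=.2)
snap('side','pics/s3.png');snap('top','pics/t3.png')
a=cv2.imread('pics/s3.png')[110:310,250:450];b=cv2.imread('pics/t3.png')[150:310,130:330]
cv2.imwrite('pics/c3.png',np.hstack([cv2.resize(a,(400,400)),cv2.resize(b,(400,400))]))
print(manip.get_position(),manip.get_time(),manip.get_width(),manip.get_contact_force().round(2))
E
```

```text
[ 0.62  0.33 -1.04] 0.029096679255837143
[ 0.9   0.05 -1.03] 0.029002405861363368
[0.49349992 0.33895943 0.        ]
[0.49415065 0.33935666 0.16123324] 13.1917 0.029193177439038424 [ 0.04  0.55 -1.12]
```

View pics/c3.png

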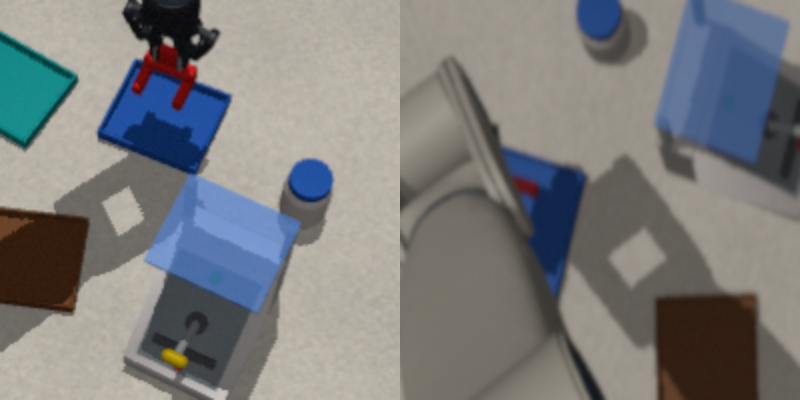

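```bash
python3 - <<'E'
from h import *
a=np.radians(-13.7); ty=np.array([np.cos(a),np.sin(a),0]); tz=np.cross(-Z,ty); r2=rv(-Z,ty)
P=TR-.019*tz
manip.servo_line([P[0],P[1],.075],r2,rate=.12); f0=manip.get_contact_force(); print(f0.round(2))
for z in np.arange(.071,.0575,-.001):
    manip.servo_line([P[0],P[1],z],r2,rate=.03); manip.hold(.1); f=manip.get_contact_force(); print(round(z,4),f.round(2),manip.get_position()[2].round(4))
    if f[2]-f0[2]>3: break
snap('side','pics/s4.png')
cv2.imwrite('pics/c4.png',cv2.resize(cv2.imread('pics/s4.png')[110:230,270:390],(600,600)))
print(manip.get_torque().round(2),manip.get_time())
E
```

```text
[ 0.66 -0.53 -0.86]
0.071 [-0.14 -0.51 -1.53] 0.0713
0.07 [ 0.15  0.15 -0.64] 0.07
0.069 [-0.82  0.25 -0.94] 0.0689
0.068 [-0.35  0.22 -0.88] 0.068
0.067 [-0.37  0.09 -1.11] 0.067
0.066 [ 0.41 -0.03 -1.36] 0.066
0.065 [-0.97 -1.24  6.02] 0.0656
[-0.14  0.43  0.03] 16.5833
```

View pics/c4.png

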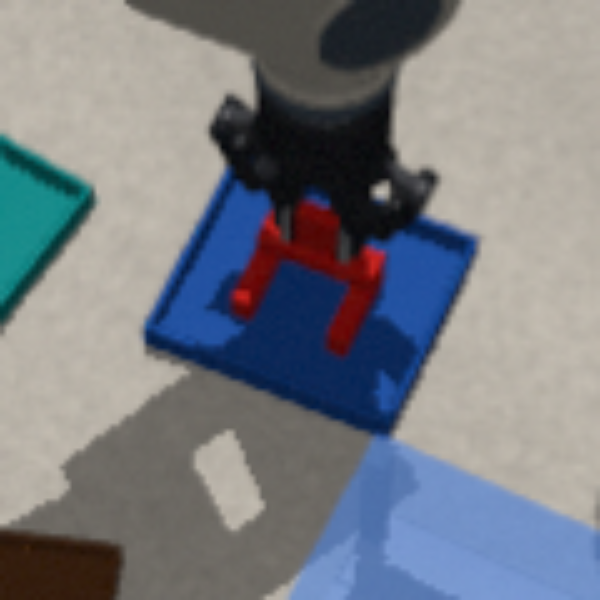

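```bash
python3 - <<'E'
from h import *
manip.command_gripper(.06); manip.hold(.4); print(manip.get_contact_force().round(2))
p=manip.get_position(); manip.servo_line([p[0],p[1],.12],rate=.06)
manip.servo_line([p[0],p[1],.40],rate=.25)
manip.command_gripper(0.0)
r=rv(-N,-Y)
manip.move_to(pan(-66,0,300),r)
c=snap('side','pics/s5.png');snap('top','pics/t5.png')
a=cv2.imread('pics/s5.png')[110:310,250:450];b=cv2.imread('pics/t5.png')[130:330,130:330]
cv2.imwrite('pics/c5.png',np.hstack([cv2.resize(a,(400,400)),cv2.resize(b,(400,400))]))
print(manip.get_time(),manip.get_width())
E
```

```text
[ 0.63  0.21 -0.28]
22.5167 8.493392282887249e-05
```

View pics/c5.png

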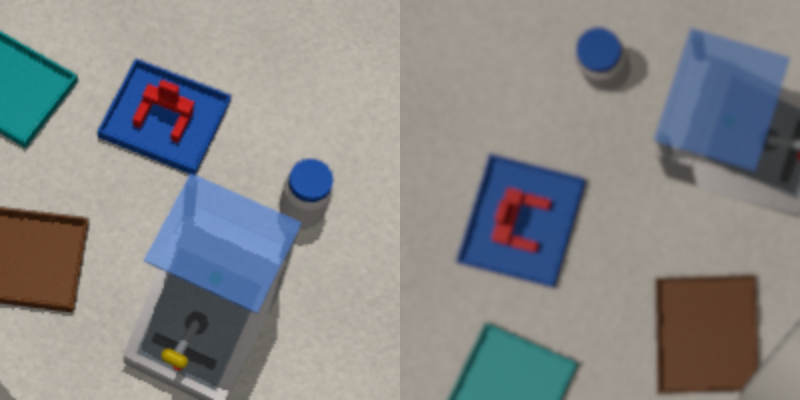

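```bash
python3 - <<'E'
from h import *
r=rv(-N,-Y)
manip.servo_line(pan(-72,0,150),r,rate=.2)
manip.servo_line(pan(-72,0,84),r,rate=.1); f0=manip.get_contact_force(); print(f0.round(2))
for u in list(range(-64,-3,6)):
    manip.servo_line(pan(u,0,84),r,rate=.06); f=manip.get_contact_force()-f0; print(u,'fu',(f@U).round(2),'fy',(f@Y).round(2),'fn',(f@N).round(2),manip.get_time())
    if abs(f@U)>20: break
snap('side','pics/s6.png');snap('top','pics/t6.png')
a=cv2.imread('pics/s6.png')[170:330,270:450];b=cv2.imread('pics/t6.png')[120:280,230:390]
cv2.imwrite('pics/c6.png',np.hstack([cv2.resize(a,(400,355)),cv2.resize(b,(355,355))]))
E
```

```text
[ 0.04 -0.72 -0.49]
-64 fu 0.78 fy -1.13 fn 0.3 24.5083
-58 fu 0.83 fy -0.57 fn -0.03 24.7583
-52 fu -1.87 fy 0.36 fn 0.86 25.0083
-46 fu -6.15 fy 0.59 fn 3.55 25.2583
-40 fu -4.92 fy 0.09 fn 3.58 25.5083
-34 fu -2.35 fy -0.28 fn 2.44 25.7583
-28 fu -1.36 fy -0.93 fn 1.25 26.0083
-22 fu -0.11 fy -0.52 fn 0.28 26.2583
-16 fu 0.04 fy 0.01 fn 0.95 26.5083
-10 fu 1.11 fy -0.01 fn -0.13 26.7583
-4 fu 0.28 fy 0.18 fn -0.1 27.0083
```

View pics/c6.png

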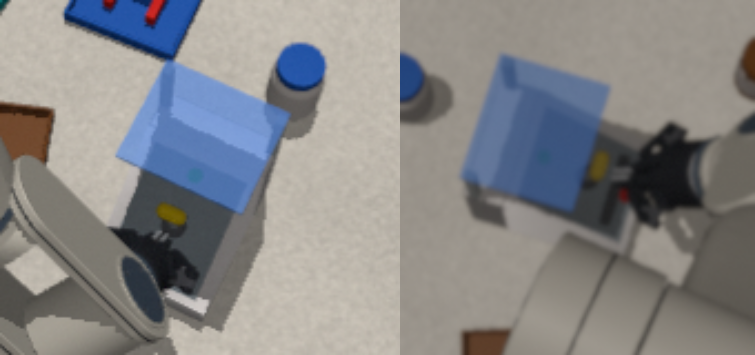

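```bash
python3 - <<'E'
from h import *
r=rv(-N,-Y)
manip.servo_line(pan(-40,0,95),r,rate=.15)
manip.servo_line(pan(-50,0,300),r,rate=.25); manip.hold(.5)
s=snap('side','pics/s7.png');t=snap('top','pics/t7.png')
a=cv2.imread('pics/s7.png')[110:410,250:450];b=cv2.imread('pics/t7.png')[120:320,150:450]
cv2.imwrite('pics/c7.png',np.hstack([cv2.resize(a,(340,510)),cv2.resize(b,(450,300)) if 0 else cv2.copyMakeBorder(cv2.resize(b,(450,300)),0,210,0,0,cv2.BORDER_CONSTANT)]))
def cen(c):
    h=cv2.cvtColor(c['image'],cv2.COLOR_RGB2HSV); m=cv2.inRange(h,(20,150,90),(33,255,255)); n,l,st,ce=cv2.connectedComponentsWithStats(m); i=1+np.argmax(st[1:,4]); return ce[i],st[i,4]
A,B=cen(s),cen(t);print(A,B,tri(s,A[0],t,B[0]),'exp on',pan(33,0,73),'exp off',pan(-33,0,73))
print(manip.get_time(),manip.get_contact_force().round(2))
for nm,k in(('s','side'),('t','top')):
    c=load(f'pics/{k}0.png')['image'];d=(s if nm=='s' else t)['image']
    for n,(x0,y0,x1,y1) in (dict(rack=(240,355,300,408),amber=(380,350,412,388),jar=(390,188,420,222)) if nm=='s' else dict(rack=(405,232,448,287),amber=(380,130,410,168),jar=(217,143,246,176))).items():
        print(nm,n,np.abs(c[y0:y1,x0:x1].astype(int)-d[y0:y1,x0:x1]).mean().round(2))
    h=cv2.cvtColor(d,cv2.COLOR_RGB2HSV); m=cv2.inRange(h,(0,170,60),(6,255,255))|cv2.inRange(h,(174,170,60),(180,255,255)); n,l,st,ce=cv2.connectedComponentsWithStats(m);i=1+np.argmax(st[1:,4]);print('clip',onz(s if nm=='s' else t,[ce[i]],.03),st[i,4])
E
```

```text
(array([346.54411765, 266.14705882]), np.int32(68)) (array([319.46428571, 194.14285714]), np.int32(28)) (array([ 0.58753544, -0.03209273,  0.17209473]), np.float64(0.0019151676375949397)) exp on [ 0.58865913 -0.03177827  0.16872612] exp off [ 0.57393677 -0.08379916  0.13087008]
29.0833 [ 0.02 -1.16 -0.56]
s rack 48.94
s amber 5.21
s jar 5.05
clip [[0.48908337 0.33152422 0.03      ]] 350
t rack 19.76
t amber 4.12
t jar 3.97
clip [[0.49110493 0.33033305 0.03      ]] 303
```

View pics/c7.png

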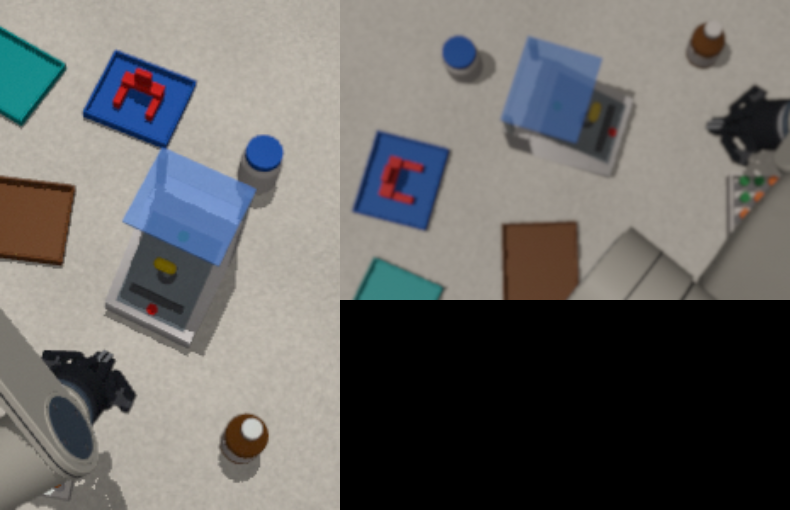

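```bash
python3 - <<'E'
from h import *
r=rv(-N,-Y)
manip.servo_line(pan(-50,0,380),r,rate=.25)
manip.move_to([.36,.05,.5],rv(-Z,-Y)); manip.hold(.5)
for k,(x0,y0,x1,y1) in dict(side=(240,355,300,408),top=(405,232,448,287)).items():
    c=snap(k,f'pics/{k}8.png'); d=load(f'pics/{k}0.png')['image']
    print(k,np.abs(c['image'][y0:y1,x0:x1].astype(int)-d[y0:y1,x0:x1]).mean())
print(manip.get_time(),manip.get_contact_force().round(2))
cv2.imwrite('pics/c8.png',cv2.imread('pics/side8.png'))
E
```

```text
side 7.684486373165618
top 0.41508104298801973
31.5583 [ 0.52 -0.39  0.05]
```

View pics/c8.png

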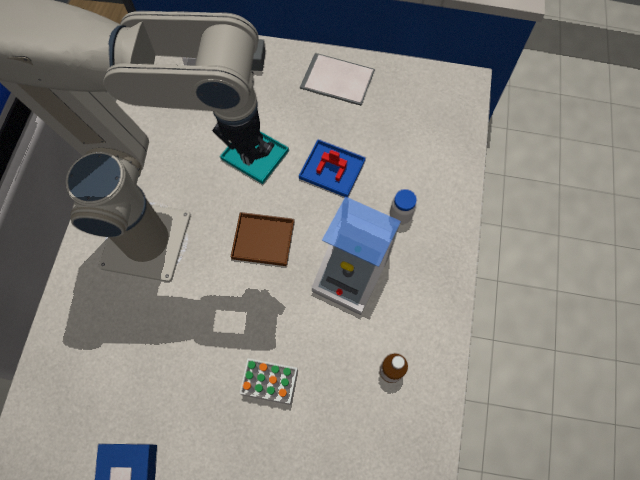

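The rack (270, 380), bottle (395, 367) and jar (404, 205) are where they started. The clip lies in the blue tray (333, 165), the lever is at on (347, 268), and the arm is clear.

```bash
python3 -c "
from rig import manip
manip.sign_off();print(manip.get_time())"
```

```text
the job is handed in; nothing more can be done
the job is handed in; nothing more can be done
```

The isolator is back in service and the job was handed in at about 32 s; no verdict was reported.

**Clip:** I gripped it by the fin (29 mm opening) and lifted it off along the panel normal. I lowered it until it touched the tray floor (TCP at 65.6 mm, against 65 expected), then let go. The pictures show it flat and the right way up in the blue tray, about 10 mm from the tray's centre.

**Lever:** I pushed it up the slope with closed fingers. The force peaked at about 6 N and fell to zero as it snapped over. The bar was then measured at (0.588, -0.032, 0.172), against (0.589, -0.032, 0.169) expected at on.

**Other objects:** The rack, amber bottle and jar look the same as at the start. My first comparison of the rack failed because the arm hid it. With the arm moved away, the top view matched (difference 0.4 grey levels). The side view still differed by 7.7 grey levels. I put this down to changed shadows, since the rack's position in the picture is unchanged, but did not check further.

The arm was clear of everything, with only sensor noise on the wrist force.

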